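# Stamp a sanding block in the bench lever press

### The arm

A 7-joint arm with a two-finger parallel gripper is mounted at the origin on the work surface. World frame = base frame: x ahead of the robot, y to its left, z up, the work surface at z = 0. Lengths are in mm, angles in rad, forces in N, time in s.
With the tool pointing down it reaches from about 400 to 900 mm from the base axis. Payload 5.6 kg.
Tool frame: the origin (TCP) lies midway between the tips of the shut fingers; the grasp point (between the pads) lies 19 mm behind it; z points along the fingers, y is the line along which they close (so a half turn about z gives the same grasp; the last joint's range is limited). The gripper opens to 92 mm and grips with 3 to 60 N. Pads are 20 mm wide; open, the fingers measure 128 mm over their backs; the gripper's body (75 mm by 189 mm) begins 69 mm behind the grasp point.
Start: joints at [-1.321, 0.468, -0.012, 1.603, 0.006, 1.071, -0.056], TCP at [187.654, 622.33, 214.592] pointing down, gripper open.
Joint ranges: [-2.53, 2.53], [-0.31, 2.02], [-1.57, 1.55], [0.28, 2.44], [-1.29, 4.43], [0.15, 1.84], [-2.92, 2.92]. Speed limits (rad/s): [2.57, 2.57, 3.14, 3.14, 3.14, 3.14, 3.14].

### API

Orientations are given as a rotation vector (axis times angle).
In Python, from cell import robot, grip, kin, viewer gives the robot as it stands. Calls block until the motion is done:
- robot.movep(position, orientation): joint-space move of the TCP to a pose.
- robot.servo_line(position, feed=150, rotation=None): straight line of the TCP; rotation=None keeps the orientation; feed is the mean speed in mm/s.
- robot.goto_joints(angles): joint-space move.
- grip(opening, newtons=None): opening from 0.0 (shut) to 1.0 (fully open); newtons is the grip in N (None keeps the last); returns when the fingers have stopped.
- robot.hold(seconds).
- kin.ik(position, orientation): joint angles nearest the present ones, or None.
- robot.observe(): the state.
- viewer.read_camera(name): name is "side" or "top"; returns the picture (420x560x3 uint8, red, green, blue); there is no depth.
- viewer.camera_info(name): a dict with "camera_matrix" (3x3 intrinsics, pixels), "R" (3x3) and "t" (3): a world point X has camera coordinates R X + t. Camera axes: x right, y down, z forward; pixel columns grow to the right and rows downward; lengths in mm; the calibration is good to about 2 mm. A picture is of the moment at which its call begins. camera_info takes no time and is no camera call.
A pose or a line that the arm cannot do raises robot.IKError and nothing moves.
- robot.job_done(): hands the job in; it is judged then, once.
Trained networks look in the newest picture that a camera, given by its name, has taken for a name from the list of things; names that differ only in an ending like _2 or _b are one class to them, and where a whole thing is asked for, a point or a joint stands for the part that bears it (a point fixed in the world has none). Each returns a list of dicts, best first, with "confidence" (0 to 1); they miss things now and then, are a little off and sometimes report something else, mostly with a low value. They report only what shows in the picture. A call takes as long as a camera call. They do not tell look-alikes from the thing itself.
- viewer.silhouettes(name, camera): "mask" (420x560 bool, what is visible of it).
- viewer.pinpoint(name, camera): "at" ([x, y, z] in mm, in the coordinates of the camera as it stood for that picture, good to about 4 mm: a listed point, or the origin of a listed thing).
The state is a dict: "t": time; "joints": joint angles; "joint_velocities": joint speeds; "joint_torque": joint torques, N m; "tcp_pos": TCP position; "tcp_rot": TCP orientation; "contact_force": force on the tool from outside, world axes, zero at the start; "wrist_torque": the same for the moment, N m; "grip_width": opening from 0.0 (shut) to 1.0 (fully open); "grip_force": force on a finger pad.
Only numpy, scipy, OpenCV 4.12 (cv2) and the standard library are available. Lean on these libraries where they do the work, as an engineer would, in place of code of your own. Each camera call takes 0.05 s, during which the arm holds its last target. There are 200 camera calls.

### The job

Put the cork-soled sanding block, cork side down, into the nest under the stamp of the lever press so that it lies flat between the side rails, behind the front lip, and let go of it. Then pull the press handle all the way down so the stamp bears on the block, hold it there for a second, and ease the handle slowly back up to its rest before letting go: do not let it spring back. Leave the block in the nest, and do not disturb the other things on the bench.

Things in the scene. Friction and masses are not known exactly. Their poses are not given: they have to be found in the camera images.
- block: Sanding block: plain brown wood with a 6 mm cork sole, 110 long (its x) x 46 wide (its y) x 36 high, about 140 g, lying cork down on the bench. Origin: centre of the underside; z up. Either end may go in first.
- press: Grey two-post lever press, fixed. Origin: on the bench below the stamp's axis; front faces its -x. Base plate x -110..+90, y +-105, 16 high. Crosshead box x -40..+50, y +-95, 101 to 171 above the bench, on two 24 mm posts at x +22, y +-80. It overhangs the nest: a loaded block's front 36 mm stands out before it, and the gripper must lean back towards the press's front to clear it.
- nest (a point): Centre of the nest floor (16 above the bench), axes as the press; a loaded block has its origin here, x along x. Nest 116 long (x), 51 wide (y): rear stop at x +58, 16 high; front lip at x -58, 6 thick, 4 high, 34 wide; side rails 11 high, 10 thick, inner faces y +-25.5, only from x -3 to +57, so the block's front half is free for fingers.
- stamp: Round brass stamp, 32 across, sprung, on the end of the ram below the crosshead, 21 mm behind the nest's centre. Origin: centre of its lower face, 85 above the bench at rest (33 above the top of a loaded block). The full handle stroke lowers it 38 mm, so near the end of the stroke it presses on the block.
- lever (a joint): Angle of the press handle, rad: 0 at rest (up), 1.05 at the lower stop; grows as the handle is pulled down towards the press's front. A spring returns it.
- lever_hub (a point): Point on the handle's turning axis, in the plane in which the handle swings, at the right (-y) side of the crosshead, y -120 from the press's middle. The axis is parallel to the press's y. 140 above the bench.
- lever_grip (a point): Middle of the hold on the wooden grip, 165 from the hub (moves with it). The handle is a straight bar in the hub's plane, at rest 40 deg above level towards the press's -x, at the lower stop 20 deg below level; steel rod 14 thick, wooden grip 28 thick from 110 to 200 from the hub. Needs about 4 to 13 N here.
- chisel: Bystander: chisel with turned wooden handle, 235 long, lying; origin under its middle, x along it.
- offcut: Bystander: pale square wood offcut 70 x 75 x 25; origin under its centre.
- mallet: Bystander: wooden mallet, head 75 x 130 x 85, handle 170 long towards its -x; origin under the head.
- plane: Bystander: steel hand plane with wooden handles, 240 long (x), about 100 high; origin under its centre.
- glue: Bystander: standing white glue bottle, 62 across, 170 high; origin under its centre.
Not all that is in view belongs to the job. Leave any black, blue or green look-alike of the block alone.

How it is judged (in metres and radians):
On the way, in this order (a step that is already met when the one before it is completed fails the run):
1. the block lies flat in the nest, let go of (x of block in the frame of nest between -0.007 and 0.007 m and y of block in the frame of nest between -0.006 and 0.006 m and z of block in the frame of nest between -0.003 and 0.003 m and angle between the x axis of block and the x axis of nest, either way round below 0.15 rad and angle between block's own z axis and vertical below 0.06 rad and contact force between the fingers and block below 0.1 N), for 0.2 s.
2. the handle is fully down (over 0.97 rad) with the stamp bearing on the block in the nest (over 3 N), held for 0.4 s (x of block in the frame of nest between -0.007 and 0.007 m and y of block in the frame of nest between -0.006 and 0.006 m and z of block in the frame of nest between -0.003 and 0.003 m and angle between the x axis of block and the x axis of nest, either way round below 0.15 rad and angle between block's own z axis and vertical below 0.06 rad and value of joint lever above 0.97 rad and contact force between stamp and block above 3 N), for 0.4 s.
At the end, for the whole second after the job is handed in: The handle is back at its rest (under 0.04 rad) and the block lies still in the nest: its origin within 7 mm of the nest's centre in x, 6 mm in y and 3 mm in height, in line with the nest within 0.15 rad, cork down and level within 0.06 rad (x of block in the frame of nest between -0.007 and 0.007 m and y of block in the frame of nest between -0.006 and 0.006 m and z of block in the frame of nest between -0.003 and 0.003 m and angle between the x axis of block and the x axis of nest, either way round below 0.15 rad and angle between block's own z axis and vertical below 0.06 rad and value of joint lever below 0.04 rad and linear speed of block below 0.01 m/s); the robot touches nothing.
It fails at once if the handle springs back: it returns faster than 1.5 rad/s while more than 0.15 rad from its rest (velocity of joint lever below -1.5 rad/s and value of joint lever above 0.15 rad).
It fails at once if another thing on the bench is moved by more than 30 mm (distance of any of chisel, offcut, mallet, plane, glue from where it was at the start of the episode above 0.03 m).
It also fails if it takes over 64 s, if anything falls off the work surface, if the arm or the gripper's body presses on something with over 40 N, if the wrist force passes 120 N, or if a joint passes its speed limit or range.

## Working session

There is one attempt and no reset: what is moved stays moved. The work goes in short steps, each a Python script; the robot and the scene stay as the last script left them, time stands still between calls to the robot, and variables do not carry over. Pictures are saved under pics/ and viewed, at most 10 in all, crops included, and the job is handed in when it is done.

```bash
ls; mkdir -p pics
python3 - <<'E'
from cell import robot,grip,kin,viewer
import cv2,numpy as np
for c in("side","top"):
    im=viewer.read_camera(c); cv2.imwrite(f"pics/{c}0.png",im[:,:,::-1])
    i=viewer.camera_info(c); R=np.array(i["R"]);t=np.array(i["t"]);K=np.array(i["camera_matrix"])
    print(c,"cam at",(-R.T@t).round(),"fwd",R[2].round(2))
    for n in("block","press","nest","stamp","lever_hub","lever_grip","chisel","offcut","mallet","plane","glue"):
        for d in viewer.pinpoint(n,c)[:4]:
            p=np.array(d["at"]); q=K@p
            print(c,n,round(d["confidence"],2),(R.T@(p-t)).round(1),(q[:2]/q[2]).round())
s=robot.observe();print(s)
E
```

```text
pics
side cam at [ -19. -685.  810.] fwd [ 0.5   0.64 -0.58]
side block 0.95 [ 546.6 -274.4    4.3] [364. 326.]
side block 0.71 [ 5.407e+02 -4.452e+02  5.000e-01] [422. 377.]
side block 0.65 [ 329.9 -364.     4. ] [324. 407.]
side block 0.6 [ 3.863e+02 -2.170e+02  3.000e-01] [298. 346.]
side press 0.91 [530.7 201.7   4.3] [246. 234.]
side nest 0.86 [545.3 183.4  14.6] [253. 232.]
side nest 0.72 [ 546.  -274.6    3.2] [364. 326.]
side stamp 0.42 [605.8 467.7   3.9] [221. 191.]
side lever_hub 0.95 [619.5 273.7 144.8] [254. 176.]
side lever_grip 0.56 [696.5 177.5 249.1] [292. 150.]
side offcut 0.62 [ 559.4 -145.5    0.8] [331. 294.]
side offcut 0.16 [618.5 275.  145.6] [253. 176.]
side mallet 0.75 [368.8 441.4   2.8] [164. 219.]
side plane 0.57 [604.9 468.1   3.1] [221. 191.]
side glue 0.77 [724.6 326.9  -3. ] [271. 197.]
top cam at [ 365.    2. 1456.] fwd [ 0.13  0.01 -0.99]
top block 0.85 [ 390.4 -218.7   -0.8] [340. 252.]
top block 0.63 [ 333.3 -365.8   -2.9] [381. 267.]
top block 0.58 [ 541.8 -450.8    2.1] [402. 210.]
top press 0.63 [604.8 468.4   2.6] [153. 195.]
top nest 0.85 [54
[... 391 characters left out ...]
s': array([-1.32103174,  0.46747753, -0.01160541,  1.60268425,  0.00600005,
        1.07139579, -0.05634526]), 'joint_velocities': array([-0.00142721,  0.00015738, -0.00064189,  0.0003    ,  0.00018842,
       -0.00052356,  0.00030931]), 'joint_torque': array([-5.35429917e-04, -5.20420289e+01, -1.23441362e-02, -2.44057274e+01,
       -5.66169864e-02,  1.14535695e-02,  2.25519733e-05]), 'tcp_pos': array([187.63355358, 622.34901341, 214.61348979]), 'tcp_rot': array([4.58400367e-01, 3.10792503e+00, 1.03595599e-04]), 'contact_force': array([-0.05348125, -0.68250087, -0.28801276]), 'wrist_torque': array([ 0.01187667, -0.0263702 ,  0.04594456]), 'grip_force': 0.0, 'grip_width': 0.9995647329233652}
```

View pics/side0.png

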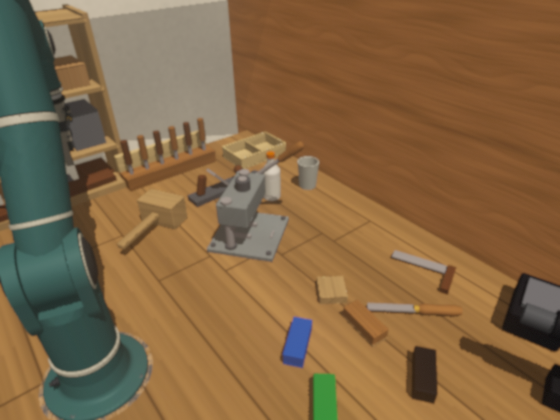

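View pics/top0.png

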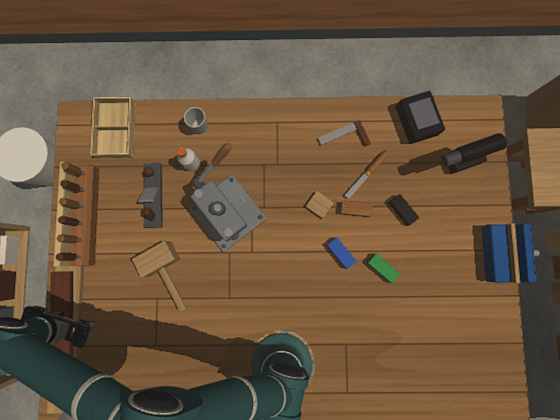

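The side view shows four candidates for the block:
- **Plain brown:** (364,322). This is the one I choose by the description.
- **Blue:** (298,341).
- **Green:** (325,400).
- **Black:** (424,373).

In the top view the brown one lies at (354,209), right of the pale offcut at (319,204). The press is at (246,232) in the side view, and its handle points towards (300,150). Next I refine the poses by fitting masks and averaging.

```bash
cat > h.py <<'E'
from cell import robot,grip,kin,viewer
import cv2,numpy as np
from scipy.optimize import minimize
from scipy.spatial.transform import Rotation as Ro
C={}
for c in("side","top"):
    i=viewer.camera_info(c); C[c]=[np.array(i[k],float) for k in("camera_matrix","R","t")]
def proj(c,P):
    K,R,t=C[c]; q=(np.atleast_2d(P)@R.T+t)@K.T; return q[:,:2]/q[:,2:]
def world(c,p):
    K,R,t=C[c]; return R.T@(np.array(p)-t)
def box(x0,x1,y0,y1,z0,z1): return np.array([[x,y,z] for x in(x0,x1) for y in(y0,y1) for z in(z0,z1)],float)
def place(B,x,y,a): return B@Ro.from_euler('z',a).as_matrix().T+[x,y,0]
def render(c,Bs,pose):   # 4x supersampled
    m=np.zeros((1680,2240),np.uint8)
    for B in Bs:
        h=cv2.convexHull(((proj(c,place(B,*pose))+.5)*4).astype(np.float32)); cv2.fillConvexPoly(m,np.round(h).astype(np.int32),1)
    return cv2.resize(m.astype(np.float32),(560,420),interpolation=cv2.INTER_AREA)
def fit(Bs,masks,p0):
    def cost(p):
        s=0
        for c,m in masks:
            r=render(c,Bs,(p[0],p[1],p[2]/100)); s+=np.abs(r-m).sum()/m.sum()
        return s
    best=None
    for k in range(3):
        p=np.array([p0[0],p0[1],p0[2]*100]) if best is None else best.x
        r=minimize(cost,p,method='Nelder-Mead',options=dict(initial_simplex=p+np.array([[0,0,0],[8,3,0],[-3,8,4],[0,-5,-9]])))
        if best is None or r.fun<best.fun: best=r
    return best.x*[1,1,.01],best.fun
BLOCK=[box(-55,55,-23,23,0,36)]
PRESS=[box(-110,90,-105,105,0,16),box(-40,50,-95,95,101,171),box(10,34,68,92,16,101),box(10,34,-92,-68,16,101)]
E
cat > m.py <<'E'
from h import *
ims={}
acc={}
for k in range(5):
    for c in C:
        ims[c]=viewer.read_camera(c)
        for n in("nest","lever_hub","lever_grip","block"):
            if n=="block" and k>2: continue
            for d in viewer.pinpoint(n,c):
                w=world(c,d["at"])
                near=dict(nest=(545,181,16),lever_hub=(625,272,142),lever_grip=(697,176,250),block=(546,-274,4))[n]
                if np.linalg.norm(w-near)<40: acc.setdefault((n,c),[]).append(w)
for k,v in acc.items(): print(k,len(v),np.mean(v,0).round(1),np.std(v,0).round(1))
bm=[];pm=[]
for c in C:
    for n,near,l in(("block",(546,-274,18),bm),("press",(540,185,60),pm)):
        u=proj(c,near)[0]
        for d in viewer.silhouettes(n,c):
            m=d["mask"]; yy,xx=np.nonzero(m)
            print(c,n,round(d["confidence"],2),m.sum(),xx.mean().round(),yy.mean().round())
            if np.hypot(xx.mean()-u[0],yy.mean()-u[1])<25: l.append((c,m.astype(np.float32))); cv2.imwrite(f"pics/mask_{n}_{c}.png",m*255); break
for m in(bm,bm[:1],bm[1:]):
    if m: print("block",min((fit(BLOCK,m,(546,-274,a)) for a in(0,.7,1.57,2.3)),key=lambda r:r[1]))
for m in(pm,pm[:1],pm[1:]):
    if m: print("press",fit(PRESS,m,(533,198,2.214)))
s=ims["side"][290:360,310:430];t=ims["top"][175:245,295:415]
cv2.imwrite("pics/crop.png",cv2.resize(np.vstack([s,t])[:,:,::-1],None,fx=4,fy=4,interpolation=cv2.INTER_CUBIC))
print(robot.observe()["t"])
E
python3 m.py
```

```text
('nest', 'side') 4 [543.5 183.4  14.7] [1.3 0.4 2. ]
('lever_hub', 'side') 5 [619.9 275.8 144.3] [1.1 1.9 2.4]
('lever_grip', 'side') 4 [697.  176.5 249.8] [1.  0.5 2.2]
('block', 'side') 2 [ 5.452e+02 -2.744e+02  5.000e-01] [2.2 0.1 0.5]
('nest', 'top') 5 [545.1 182.   16.6] [1.3 1.5 1.4]
('lever_hub', 'top') 5 [626.6 271.4 140.7] [0.3 1.8 1.3]
('lever_grip', 'top') 5 [699.6 173.1 250.3] [1.2 1.2 0.5]
('block', 'top') 3 [ 546.4 -275.4    4.5] [2.2 1.7 2.7]
side block 0.74 1096 324.0 397.0
side block 0.73 1072 297.0 343.0
side block 0.71 1357 424.0 375.0
side block 0.67 1109 365.0 323.0
side press 0.86 4913 250.0 216.0
top block 0.94 417 355.0 208.0
block (array([ 546.51871881, -275.94896083,    1.46815672]), np.float64(0.22879230976104736))
block (array([ 544.69513572, -273.67439271,    1.45175411]), np.float64(0.0877479687333107))
block (array([ 548.04757729, -277.21715368,    1.47383714]), np.float64(0.09367506206035614))
press (array([533.55547329, 202.79785995,   2.25640668]), np.float64(0.11028139293193817))
press (array([533.55547329, 202.79785995,   2.25640668]), np.float64(0.11028139293193817))
3.7[ WARN:0@19.081] global loadsave.cpp:1063 imwrite_ Unsupported depth image for selected encoder is fallbacked to CV_8U.
```

View pics/crop.png

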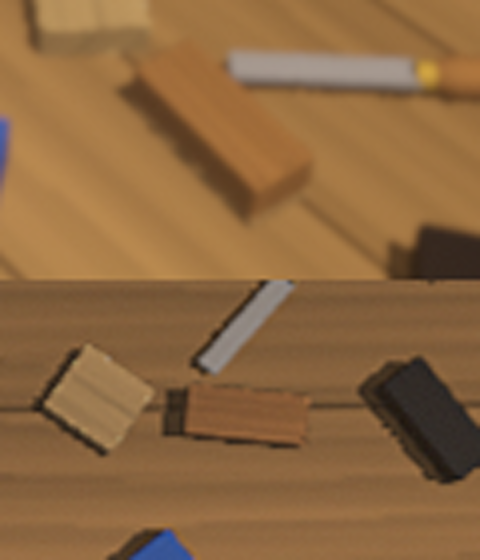

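The crop confirms a plain brown block. It lies at (365,323) in the side view and (355,208) in the top view, with its +y end near the offcut. I will grip the −y end. Next I refine the press yaw and check that the poses are reachable.

```bash
cat >> h.py <<'E'
def bar(r0,r1,w,hx=0):
    d=np.array([-np.cos(np.radians(40)),0,np.sin(np.radians(40))]);n=np.array([d[2],0,-d[0]])
    return np.array([[hx,-120,140]+r*d+a*n*w/2+b*np.array([0,1,0])*w/2 for r in(r0,r1) for a in(-1,1) for b in(-1,1)])
PRESSL=PRESS+[bar(0,110,13),bar(110,200,25)]
def toolrot(yaw,lean,flip=False):
    bx=np.array([np.cos(yaw),np.sin(yaw),0]);z=bx*np.sin(lean)-np.array([0,0,np.cos(lean)])
    y=np.array([-np.sin(yaw),np.cos(yaw),0])*(-1 if flip else 1)
    return Ro.from_matrix(np.column_stack([np.cross(y,z),y,z])).as_rotvec()
LEAN=np.radians(30)
def blockpose(o,yaw,up=0,flip=False,back=0):   # TCP pose to hold block with origin o
    bx=np.array([np.cos(yaw),np.sin(yaw),0])
    return np.array([o[0],o[1],o[2]])+bx*(-38+19*np.sin(LEAN)-back)+[0,0,26-19*np.cos(LEAN)+up],toolrot(yaw,LEAN,flip)
E
python3 - <<'E' 2>/dev/null
from h import *
pm=[]
for c in C:
    for k in range(3):
        viewer.read_camera(c)
        ds=[d for d in viewer.silhouettes("press",c) if 1000<d["mask"].sum()<9000]
        for d in ds:
            m=d["mask"];yy,xx=np.nonzero(m);u=proj(c,(540,185,60))[0]
            if np.hypot(xx.mean()-u[0],yy.mean()-u[1])<30: pm.append((c,m.astype(np.float32)));print(c,m.sum(),round(d["confidence"],2));break
for P in(PRESS,PRESSL):
  for m in(pm,[x for x in pm if x[0]=="side"],[x for x in pm if x[0]=="top"]):
    if m: 
        p,f=fit(P,m[:1]+m[-1:],(533,198,2.23)); print("press",p.round(3),round(f,3),"nest",(p[:2]-21*np.array([np.cos(p[2]),np.sin(p[2])])).round(1))
        if P is PRESSL and m is pm:
            o=[]
            for c in C:
                im=viewer.read_camera(c).copy()[:,:,::-1].copy()
                for B in P: cv2.polylines(im,[np.round(cv2.convexHull(((proj(c,place(B,*p))+.5)*16).astype(np.float32))).astype(np.int32)],True,(0,255,255),1,shift=4)
                x,y=proj(c,(560,190,80))[0].astype(int); o.append(cv2.resize(im[y-70:y+70,x-65:x+65],None,fx=3,fy=3,interpolation=cv2.INTER_CUBIC))
            cv2.imwrite("pics/press.png",np.hstack(o))
for fl in(0,1):
    for nm,po in(("pick",blockpose((546.5,-275.5,0),1.466,0,fl)),("pickup",blockpose((546.5,-275.5,0),1.466,120,fl)),("place",blockpose((544.5,183,16),2.22,0,fl)),("front",blockpose((544.5,183,16),2.22,14,fl,110)),("frontup",blockpose((544.5,183,16),2.22,150,fl,110)),("lever",(np.array([698,175,232.]),toolrot(2.22,0,fl))),("leverlow",(np.array([718,150,65.]),toolrot(2.22,0,fl)))):
        q=kin.ik(*po); print(fl,nm,po[0].round(),None if q is None else np.round(q,2))
E
```

```text
side 4793 0.76
side 4995 0.97
side 5091 0.79
top 3636 0.7
top 3728 0.71
press [533.812 200.487   2.236] 0.244 nest [546.8 184. ]
press [532.485 201.837   2.258] 0.222 nest [545.8 185.6]
press [533.346 199.775   2.227] 0.264 nest [546.2 183.1]
press [533.192 200.426   2.245] 0.174 nest [546.3 184. ]
press [532.748 202.767   2.256] 0.133 nest [546.  186.5]
press [533.539 200.397   2.232] 0.168 nest [546.4 183.8]
0 pick [ 544. -304.   10.] [ 0.03  1.2   1.11  1.62 -1.28  1.64 -1.76]
0 pickup [ 544. -304.  130.] [ 0.03  0.99  1.11  1.59 -1.1   1.68 -1.87]
0 place [562. 160.  26.] [-0.79  1.13  1.11  1.74 -1.25  1.6  -1.73]
0 front [628.  73.  40.] [-0.59  1.17  1.11  1.54 -1.19  1.68 -1.72]
0 frontup [628.  73. 176.] [-0.59  0.95  1.11  1.49 -1.02  1.75 -1.84]
0 lever [698. 175. 232.] [-0.99  0.94  1.34  1.44 -0.92  1.46 -2.15]
0 leverlow [718. 150.  65.] [-0.93  1.21  1.33  1.52 -1.19  1.36 -1.99]
1 pick [ 544. -304.   10.] [ 0.15  1.03  0.83  1.61 -1.08  1.43  1.29]
1 pickup [ 544. -304.  130.] [ 0.06  0.93  1.03  1.59 -1.05  1.62  1.24]
1 place [562. 160.  26.] [-0.2   0.78  0.15  1.69 -0.62  1.08  0.98]
1 front [628.  73.  40.] [-0.14  0.86  0.27  1.51 -0.62  1.26  1.06]
1 frontup [628.  73. 176.] [-0.23  0.71  0.42  1.47 -0.63  1.47  1.01]
1 lever [698. 175. 232.] [-0.54  0.59  0.38  1.41 -0.23  1.18  0.52]
1 leverlow [718. 150.  65.] [-0.51  0.79  0.41  1.49 -0.36  0.94  0.65]
```

View pics/press.png

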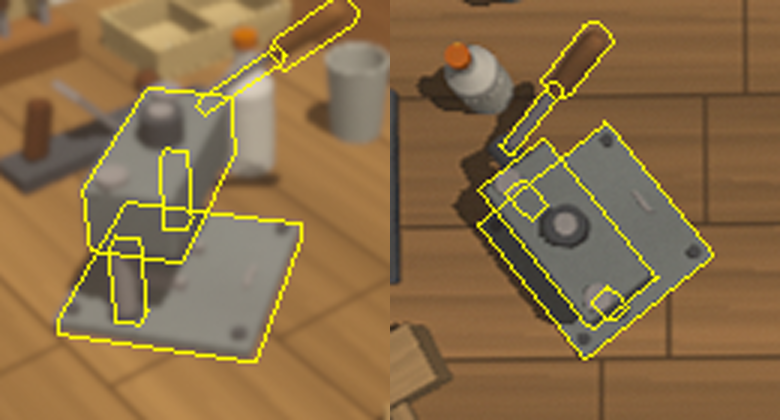

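The press fit matches both views: the plate corners lie on the outline and the handle on its bar. The estimates are nest ≈ (545.2, 183.8, 16), yaw ≈ 2.234, and block (546.3, −275.4), yaw 1.466. Now the pick.

```bash
cat > pick.py <<'E'
from h import *
O=(546.3,-275.4,0);Y=1.466
s=robot.observe()
p=s["tcp_pos"].copy();p[2]=450
robot.servo_line(p,feed=300)
robot.movep([520,-150,400],toolrot(Y,0,1))
print(robot.observe()["joints"].round(2))
grip(0.76,30)
P,r=blockpose(O,Y,120,1); robot.movep(P,r); print(robot.observe()["joints"].round(2))
P,r=blockpose(O,Y,0,1); robot.servo_line(P,feed=120)
s=robot.observe();print("down",s["tcp_pos"].round(1),P.round(1),s["contact_force"].round(1))
grip(0,30); s=robot.observe();print("grip",s["grip_width"]*92,s["grip_force"],s["contact_force"].round(1))
P[2]+=150; robot.servo_line(P,feed=150)
s=robot.observe();print(s["t"],s["grip_width"]*92,s["grip_force"],s["contact_force"].round(1),s["wrist_torque"].round(2))
a=viewer.read_camera("side");b=viewer.read_camera("top")
ua,ub=proj("side",P)[0].astype(int),proj("top",P)[0].astype(int)
cr=lambda im,u:cv2.resize(im[max(u[1]-60,0):u[1]+60,u[0]-60:u[0]+60],(360,360),interpolation=cv2.INTER_CUBIC)
cv2.imwrite("pics/held.png",np.hstack([cr(a,ua),cr(b,ub)])[:,:,::-1])
for c in C:
    for d in viewer.pinpoint("block",c): 
        w=world(c,d["at"]); print(c,d["confidence"],w.round(1)) if w[2]>60 else 0
E
python3 pick.py
```

```text
[-0.71  0.2   1.11  1.67 -0.19  1.39  0.32]
[ 0.17  0.82  0.8   1.58 -0.91  1.49  1.14]
down [ 543.7 -304.3   10.3] [ 543.3 -303.7    9.5] [-0.6  0.1 -0.2]
grip 46.01776917663999 29.9667888879776 [-0.3 -0.5  3.3]
12.7917 46.14225362275136 29.96536821126938 [-0.6 -0.5 -1.7] [-0.7   0.16  0.12]
side 0.75 [ 548.4 -271.4  151.5]
top 0.69 [ 544.3 -274.2  149.8]
top 0.64 [701.5 173.7 248. ]
```

View pics/held.png

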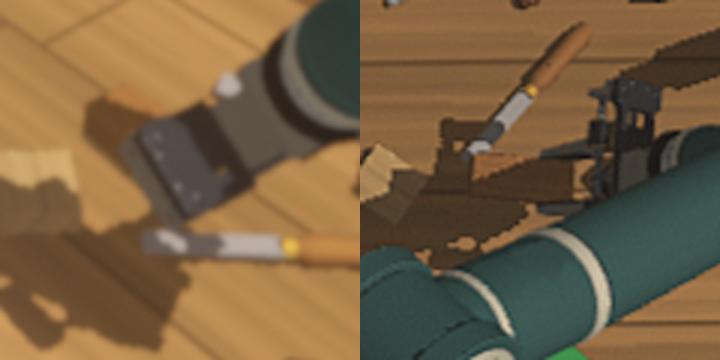

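The block is held level at its −y end, with its cork down. In the right crop it spans about (475..600, 180) and clears the offcut and chisel. Now I carry it to the front of the press and insert it.

```bash
cat > place.py <<'E'
from h import *
N=(545.2,183.8,16);Y=2.234
f0=None
def rep(t):
    s=robot.observe();print(t,round(s["t"],1),s["tcp_pos"].round(1),s["contact_force"].round(1),s["wrist_torque"].round(2),round(s["grip_width"]*92,1));return s
P,r=blockpose(N,Y,150,1,110); robot.movep(P,r); rep("frontup")
P,r=blockpose(N,Y,14,1,110); robot.servo_line(P,feed=150); s=rep("front")
off=P-s["tcp_pos"]; print("err",off.round(2))
T,r=blockpose(N,Y,14,1,0)
for b in(60,25,12,6,3,0):
    P,r=blockpose(N,Y,14,1,b); robot.servo_line(P+off,feed=60); s=rep(b)
    if np.linalg.norm(s["contact_force"])>8: print("STOP");break
a=viewer.read_camera("side");b=viewer.read_camera("top")
def cr(im,c):
    u=proj(c,(560,165,40))[0].astype(int); return cv2.resize(im[u[1]-60:u[1]+60,u[0]-60:u[0]+60],(400,400),interpolation=cv2.INTER_CUBIC)
cv2.imwrite("pics/ins.png",np.hstack([cr(a,"side"),cr(b,"top")])[:,:,::-1])
E
python3 place.py
```

```text
frontup 14.4 [630.4  72.  175.5] [ 0.1 -1.  -1.3] [-0.54 -0.31  0.02] 45.5
front 15.5 [631.2  74.5  40.5] [-0.5  0.6 -0.9] [-0.52 -0.39 -0.  ] 45.9
err [-0.78  0.17 -1.  ]
60 16.5 [599.2 113.7  38.6] [ 0.2 -0.4 -2.4] [-0.58 -0.35  0.  ] 46.1
25 17.2 [577.5 141.7  38.7] [ 0.5 -0.2 -1.1] [-0.53 -0.36  0.03] 45.9
12 17.6 [569.1 152.6  38.6] [ 0.4 -0.6 -1.1] [-0.49 -0.37 -0.01] 46.0
6 17.9 [565.4 157.2  38.6] [-0.4  0.3 -0.5] [-0.51 -0.34  0.03] 46.1
3 18.1 [563.7 159.3  38.6] [ 0.1 -0.9 -0.4] [-0.53 -0.37  0.03] 45.6
0 18.4 [561.8 161.8  38.6] [-0.2  0.4 -0.8] [-0.53 -0.35  0.04] 45.7
```

View pics/ins.png

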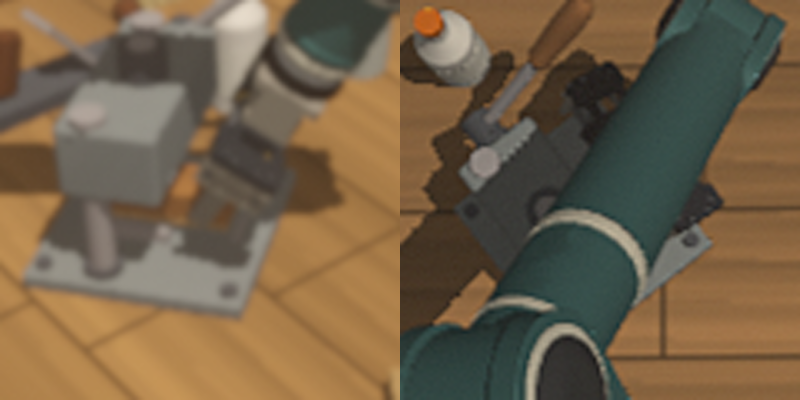

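The block is under the crosshead with nothing touching: the contact forces are at noise level. Now I lower it stepwise by feel.

```bash
cat > low.py <<'E'
from h import *
N=(545.2,183.8,16);Y=2.234
ax=np.array([np.cos(Y),np.sin(Y)]);ay=np.array([-ax[1],ax[0]])
off=np.array([-.3,.2,.6])
f0=np.mean([robot.observe()["contact_force"] for _ in range(3)],0)
for u in(11,9,7,5,3.5,2,1,0,-.7):
    P,r=blockpose(N,Y,u,1,0); robot.servo_line(P+off,feed=15); robot.hold(.1)
    s=robot.observe();f=s["contact_force"]-f0
    print(u,round(s["t"],1),(s["tcp_pos"]-P+[0,0,u]).round(1),"fx %.1f fy %.1f fz %.1f"%(f[:2]@ax,f[:2]@ay,f[2]),s["wrist_torque"].round(2))
    if abs(f[2])>7 or np.linalg.norm(f[:2])>9: print("STOP");break
E
python3 low.py
```

```text
11 18.8 [-0.3  0.1 11.5] fx -0.2 fy -0.9 fz 1.6 [-0.56 -0.39 -0.  ]
9 19.2 [-0.3  0.2  9.6] fx 0.9 fy -1.3 fz 0.8 [-0.55 -0.38  0.03]
7 19.6 [-0.3  0.2  7.6] fx -0.9 fy -0.5 fz 0.7 [-0.54 -0.37  0.02]
5 19.9 [-0.3  0.2  5.6] fx 0.6 fy -1.3 fz 0.5 [-0.47 -0.42 -0.03]
3.5 20.3 [-0.2  0.2  4.1] fx -0.2 fy -0.8 fz 0.7 [-0.55 -0.42  0.02]
2 20.6 [-0.3  0.2  2.6] fx 0.4 fy -1.0 fz 1.3 [-0.52 -0.33  0.02]
1 21.0 [-0.3  0.2  1.6] fx 0.2 fy -0.0 fz 0.4 [-0.58 -0.41  0.03]
0 21.4 [-0.3  0.2  0.6] fx 1.0 fy -0.2 fz -0.5 [-0.5  -0.31 -0.02]
-0.7 21.7 [-0.2  0.2  0.5] fx -0.5 fy 0.9 fz 6.5 [-0.27  0.24  0.16]
```

The block went down between the rails and met the floor at z ≈ 16, with no side force. Now I release it, withdraw along the tool axis and check.

```bash
cat > rel.py <<'E'
from h import *
Y=2.234;z=Ro.from_rotvec(toolrot(Y,LEAN,1)).as_matrix()[:,2]
grip(0.68,20); robot.hold(.1)
s=robot.observe();print("open",s["grip_width"]*92,s["grip_force"],s["contact_force"].round(1))
p=s["tcp_pos"]-110*z; robot.servo_line(p,feed=120)
p=p+[45,-60,170]; robot.servo_line(p,feed=300)
grip(1.0); s=robot.observe(); print(s["t"],s["tcp_pos"].round(),s["contact_force"].round(1),s["joints"].round(2))
o=[]
for c in C:
    im=viewer.read_camera(c)
    for n in("block","nest","lever_hub","lever_grip"):
        for d in viewer.pinpoint(n,c):
            w=world(c,d["at"])
            if w[1]>50: print(c,n,round(d["confidence"],2),w.round(1))
    im=im[:,:,::-1].copy(); B=place(BLOCK[0]+[0,0,16],545.2,183.8,Y)
    u=proj(c,(570,165,80))[0].astype(int); o.append(cv2.resize(im[u[1]-70:u[1]+60,u[0]-65:u[0]+65],(400,400),interpolation=cv2.INTER_CUBIC))
cv2.imwrite("pics/rel.png",np.hstack(o))
E
python3 rel.py
```

```text
open 62.865259380357266 0.0 [ 0.5 -0.4  0.9]
24.675 [641.  58. 291.] [ 0.3  0.6 -0.3] [-0.36  0.68  0.7   1.33 -0.71  1.73  1.03]
side block 0.93 [546.5 183.7  18.7]
side block 0.75 [619.1 275.6 145. ]
side nest 0.9 [541.2 183.9  11.8]
side lever_hub 0.94 [620.7 274.1 146. ]
side lever_grip 0.91 [699.6 174.3 248.7]
top block 0.55 [547.5 184.1  16.3]
top nest 0.73 [550.  182.5  17.2]
top lever_hub 0.69 [627.6 274.3 140. ]
top lever_grip 0.55 [701.1 172.2 248.4]
```

View pics/rel.png

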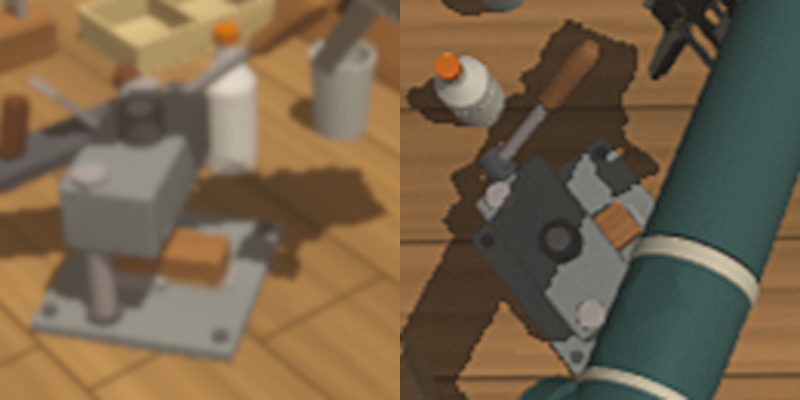

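The block sits in the nest, let go: its front end shows at (197,258) in the left crop and (617,225) in the right one. The networks place it within about 2 mm of target. Now the handle.

```bash
cat > lev.py <<'E'
from h import *
Y=2.234;F=-np.array([np.cos(Y),np.sin(Y),0]);U=np.array([0,0,1.]);AY=np.array([-np.sin(Y),np.cos(Y),0])
H=np.array([624.5,273.3,140.]);R0=toolrot(Y,0,1)
def tcp(th,d=0):
    a=np.radians(40)-th; return H+165*(F*np.cos(a)+U*np.sin(a))-U*(19-d)
def rep(t,f0=0):
    s=robot.observe();f=s["contact_force"]-f0
    print(t,round(s["t"],1),s["tcp_pos"].round(1),"F %.1f Y %.1f Z %.1f"%(f@F,f@AY,f[2]),"w %.1f gf %.0f"%(s["grip_width"]*92,s["grip_force"]));return s
def ang(s):
    v=s["tcp_pos"]+19*U-H; return np.radians(40)-np.arctan2(v[2],v@F)
E
python3 - <<'E'
from lev import *
p=robot.observe()["tcp_pos"].copy();p[2]=390;robot.servo_line(p,feed=300)
robot.movep(tcp(0,130),R0); rep("above")
robot.servo_line(tcp(0),feed=120); s=rep("at");f0=s["contact_force"]
e=tcp(0)-s["tcp_pos"];print("err",e.round(2))
robot.servo_line(tcp(0)+e,feed=40)
grip(0,12); robot.hold(.2); s=rep("grip",f0)
E
```

```text
above 26.5 [701.2 175.8 355.3] F 0.5 Y 0.4 Z 0.3 w 91.9 gf 0
at 27.7 [702.9 173.6 228.1] F 0.2 Y 0.3 Z 0.1 w 91.9 gf 0
err [-0.56  0.05 -1.02]
grip 29.1 [701.9 173.8 226.1] F -0.2 Y -1.4 Z -0.3 w 28.0 gf 12
```

The fingers are on the wooden grip: the width reads 28.0 mm and there is almost no side force. Now I pull down.

Run:
```python
from lev import *
grip(0,35); s=rep("grip"); f0=s["contact_force"]
e=np.array([-.5,0,-.8])
for th in np.append(np.arange(.1,1.01,.1),[1.03,1.05,1.07]):
    robot.servo_line(tcp(th)+e,feed=45 if th<1.01 else 15); s=rep("%.2f/%.2f"%(th,ang(s)),f0)
    f=s["contact_force"]-f0
    if np.linalg.norm(f)>32: print("STOP");break
robot.hold(.3); s=rep("end",f0); print(ang(s))
for c in C:
    im=viewer.read_camera(c); cv2.imwrite(f"pics/down_{c}.png",im[:,:,::-1])
    for d in viewer.pinpoint("lever_grip",c)+viewer.pinpoint("lever",c):
        w=world(c,d["at"]); print(c,round(d["confidence"],2),w.round(1))
u=proj("side",(640,150,80))[0].astype(int)
cv2.imwrite("pics/down.png",cv2.resize(cv2.imread("pics/down_side.png")[u[1]-70:u[1]+70,u[0]-70:u[0]+70],(500,500),interpolation=cv2.INTER_CUBIC))
```

```text
grip 29.4 [701.9 173.9 226. ] F 0.4 Y -0.9 Z -0.1 w 27.4 gf 35
0.10/0.00 29.9 [708.  166.  213.4] F -1.7 Y 0.9 Z 3.9 w 27.4 gf 35
0.20/0.10 30.4 [713.5 158.9 199.5] F -2.1 Y 0.8 Z 5.1 w 27.1 gf 35
0.30/0.20 30.9 [718.1 152.9 184.9] F -1.0 Y 1.4 Z 5.4 w 27.0 gf 35
0.40/0.30 31.4 [721.9 148.1 169.6] F 1.1 Y 0.6 Z 6.5 w 27.1 gf 35
0.50/0.40 31.9 [724.7 144.5 153.8] F 0.6 Y 1.1 Z 6.8 w 27.2 gf 35
0.60/0.50 32.5 [726.5 142.2 137.6] F 1.4 Y 0.5 Z 5.9 w 27.2 gf 35
0.70/0.60 33.0 [727.4 141.  121.4] F 3.7 Y 2.1 Z 6.8 w 27.0 gf 35
0.80/0.70 33.5 [727.3 141.1 105.1] F 3.7 Y 0.4 Z 6.7 w 27.1 gf 35
0.90/0.79 34.0 [726.3 142.5  89. ] F 5.4 Y 1.1 Z 7.6 w 27.0 gf 35
1.00/0.89 34.5 [724.3 145.1  73.3] F 6.0 Y 0.9 Z 7.5 w 26.8 gf 35
1.03/0.98 35.0 [723.6 146.   68.9] F 6.1 Y 1.4 Z 7.8 w 27.1 gf 35
1.05/1.01 35.4 [723.1 146.8  65.9] F 6.6 Y 0.6 Z 8.8 w 27.1 gf 35
1.07/1.03 35.8 [722.5 147.5  62.9] F 7.1 Y 0.3 Z 8.8 w 27.2 gf 35
end 36.0 [722.5 147.5  62.9] F 6.5 Y 1.0 Z 9.2 w 27.1 gf 35
1.0473347615105801Traceback (most recent call last):
  File "<stdin>", line 11, in <module>
ValueError: it knows: block, chisel, glue, lever_grip, lever_hub, mallet, nest, offcut, plane, press, stamp
```

By kinematics the handle is at 1.05 rad, but I have not felt the stop yet. I press on gently until the force rises, then hold.

Run:
```python
from lev import *
e=np.array([-.5,0,-.8]); f0=np.array([0,0,0.])
for th in(1.085,1.10,1.115,1.13):
    robot.servo_line(tcp(th)+e,feed=15); s=rep("%.3f"%th); print(round(ang(s),3))
    if s["contact_force"][2]>18: break
robot.hold(1.0); s=rep("end")
for c in C:
    im=viewer.read_camera(c); cv2.imwrite(f"pics/down_{c}.png",im[:,:,::-1])
    for n in("lever_grip","stamp","block"):
      for d in viewer.pinpoint(n,c):
        w=world(c,d["at"]); print(c,n,round(d["confidence"],2),w.round(1)) if w[1]>100 else 0
u=proj("side",(640,150,80))[0].astype(int)
cv2.imwrite("pics/down.png",cv2.resize(cv2.imread("pics/down_side.png")[u[1]-70:u[1]+70,u[0]-70:u[0]+70],(500,500),interpolation=cv2.INTER_CUBIC))
```

```text
1.085 36.5 [722.1 148.1  60.6] F 8.0 Y 0.3 Z 8.0 w 27.0 gf 35
1.062
1.100 36.8 [721.6 148.7  58.4] F 8.4 Y -0.1 Z 9.4 w 26.9 gf 35
1.075
1.115 37.1 [721.1 149.3  56.2] F 8.3 Y -0.0 Z 9.5 w 27.3 gf 35
1.089
1.130 37.4 [720.6 149.9  54.1] F 7.3 Y -0.9 Z 9.3 w 27.0 gf 35
1.102
end 38.4 [720.6 150.   54.1] F 9.0 Y 0.5 Z 9.0 w 27.4 gf 35
side lever_grip 0.51 [714.8 156.6  86.4]
side block 0.72 [544.3 184.4  21.3]
top block 0.56 [547.1 182.2  18.6]
```

View pics/down.png

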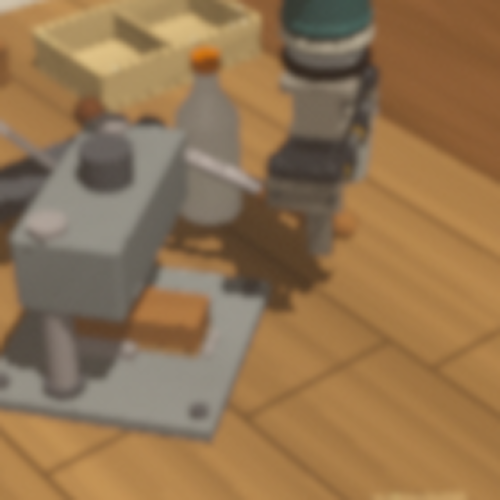

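The picture shows the handle down, with the rod running to the gripper at (265,187). The block lies in the nest at (170,320), and the networks put the grip at z ≈ 86 against 84 at the stop. The bar seems to slip a little in the pads, so I grip harder and press until the force step is clear.

Run:
```python
from lev import *
grip(0,60); robot.hold(.2); s=rep("60N")
p=s["tcp_pos"].copy()+[-.3,0,-.6]
d=-U*np.cos(.35)-F*np.sin(.35)
for k in range(8):
    p=p+2*d; robot.servo_line(p,feed=15); s=rep(k); f=s["contact_force"]
    if -(f@d)>24: print("firm");break
robot.hold(0.8); rep("held")
for c in C:
    for k in range(2):
        im=viewer.read_camera(c)
        for d in viewer.pinpoint("lever_grip",c):
            w=world(c,d["at"]); print(c,round(d["confidence"],2),w.round(1))
```

```text
60N 39.2 [720.6 150.   54.2] F 9.5 Y 0.5 Z 9.5 w 27.2 gf 60
0 39.8 [720.5 150.   54. ] F -1.2 Y 3.8 Z 12.5 w 26.7 gf 60
1 40.1 [720.5 150.1  53.6] F -3.3 Y 5.7 Z 20.1 w 26.5 gf 60
2 40.4 [720.4 150.2  53.4] F -3.3 Y 9.6 Z 27.4 w 26.9 gf 60
firm
held 41.1 [720.5 150.2  53.4] F -3.8 Y 8.2 Z 27.9 w 26.8 gf 60
side 0.55 [710.4 156.5  85.5]
```

The force step is clear: Z goes from 9 to 28 N with almost no travel, so the handle is at its stop. I have held it there for more than a second. Now I ease it back up slowly, about 0.2 rad/s.

Run:
```python
from lev import *
s=rep("start"); o=s["tcp_pos"]-tcp(1.05)+[-.3,0,-.6]; print(o.round(1))
for th in np.arange(.95,-.051,-.1):
    robot.servo_line(tcp(th)+o,feed=35); s=rep("%.2f"%th)
for k in range(8):
    if s["contact_force"][2]<-6: print("rest reached");break
    th-=.012; robot.servo_line(tcp(th)+o,feed=15); s=rep("%.3f"%th)
im=viewer.read_camera("side")
for c in C:
    viewer.read_camera(c)
    for d in viewer.pinpoint("lever_grip",c): print(c,round(d["confidence"],2),world(c,d["at"]).round(1))
```

```text
start 41.5 [720.5 150.2  53.4] F -3.0 Y 9.3 Z 26.5 w 26.7 gf 60
[  0.3  -1.  -11.3]
0.95 42.3 [723.3 146.3  69.2] F -3.2 Y 1.6 Z 5.3 w 26.5 gf 60
0.85 42.9 [725.2 143.9  84.7] F -2.3 Y -0.4 Z 4.6 w 26.4 gf 60
0.75 43.6 [726.2 142.6 101.2] F -1.7 Y -0.7 Z 3.3 w 26.6 gf 60
0.65 44.2 [726.2 142.5 117.7] F -3.2 Y -0.4 Z 2.1 w 26.6 gf 60
0.55 44.8 [725.2 143.8 134.1] F -3.8 Y -0.5 Z 1.4 w 26.6 gf 60
0.45 45.4 [723.3 146.3 150.3] F -1.2 Y -1.4 Z 0.8 w 26.5 gf 60
0.35 46.1 [720.4 150.1 166.1] F -0.9 Y -1.8 Z 0.8 w 26.9 gf 60
0.25 46.7 [716.5 155.1 181.3] F -1.0 Y -2.6 Z -0.3 w 27.2 gf 60
0.15 47.3 [711.6 161.3 195.8] F 0.7 Y -3.0 Z 0.3 w 26.4 gf 60
0.05 47.9 [705.9 168.7 209.5] F 0.4 Y -3.9 Z -0.1 w 26.6 gf 60
-0.05 48.6 [700.2 175.9 220.7] F 5.8 Y -7.0 Z -5.9 w 27.1 gf 60
-0.062 48.9 [700.1 176.  221. ] F 8.7 Y -10.3 Z -12.8 w 27.2 gf 60
rest reached
side 0.81 [697.8 178.1 250. ]
```

The force has reversed, so the handle is at its rest. I release it, withdraw straight up and check.

Run:
```python
from lev import *
robot.servo_line(tcp(-.03)+[0.3,-1,-11.3],feed=10)
grip(0.3); robot.hold(.2); grip(1.0); s=rep("open")
p=s["tcp_pos"]+130*U; robot.servo_line(p,feed=150); robot.servo_line(p+110*F+30*U,feed=200); rep("away")
o=[]
for c in C:
    im=viewer.read_camera(c)
    for n in("block","lever_grip","chisel","offcut","mallet","plane","glue"):
        for d in viewer.pinpoint(n,c)[:3]:
            w=world(c,d["at"])
            if n!="block" or w[1]>50: print(c,n,round(d["confidence"],2),w.round(1))
    u=proj(c,(590,170,80))[0].astype(int); o.append(cv2.resize(im[u[1]-75:u[1]+75,u[0]-75:u[0]+75],(400,400),interpolation=cv2.INTER_CUBIC))
cv2.imwrite("pics/fin.png",np.hstack(o)[:,:,::-1])
```

```text
open 51.2 [700.6 175.3 219.5] F 0.4 Y -0.2 Z 0.3 w 91.9 gf 0
away 53.0 [768.   89.5 378.5] F 0.2 Y 0.4 Z -0.5 w 92.4 gf 0
side lever_grip 0.59 [696.4 177.8 245.7]
side chisel 0.95 [ 664.8 -315.8    1.9]
side offcut 0.84 [ 564.3 -146.7    2.3]
side offcut 0.41 [539.9 184.9  12.6]
side mallet 0.73 [367.3 443.8   2.6]
side plane 0.56 [604.7 470.5   3.6]
side plane 0.49 [544.8 183.8  18.1]
side plane 0.17 [542.5 184.3  13. ]
side glue 0.6 [723.3 329.   -1.5]
top chisel 0.81 [ 6.697e+02 -3.195e+02  1.000e-01]
top offcut 0.94 [ 564.5 -141.8   -1.1]
top mallet 0.78 [375.5 437.1   3.2]
top plane 0.88 [604.1 467.7   1.1]
top glue 0.7 [ 7.276e+02  3.234e+02 -3.000e-01]
```

View pics/fin.png

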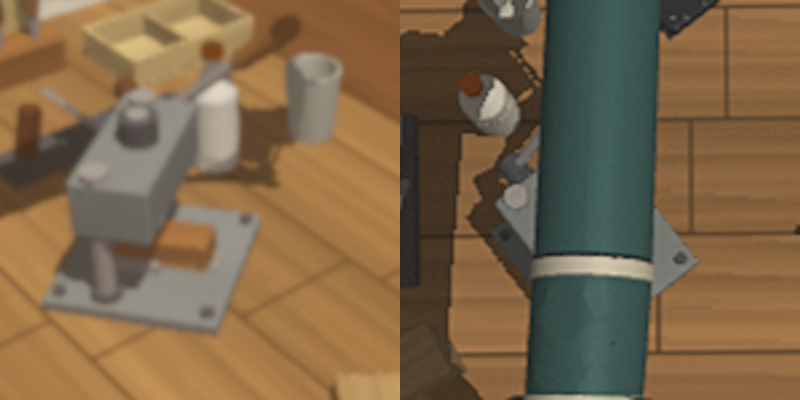

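The handle is back up, with its grip at (280,35) in the left crop. The block is in the nest at (185,243), the other things on the bench have not moved, and the robot is clear.

```bash
python3 -c "
from cell import robot
print(robot.job_done(), robot.observe()['t'])"
```

```text
the job is handed in; nothing more can be done
the job is handed in; nothing more can be done
```

The job is handed in (no verdict came back): the block lies in the nest cork side down, the handle was held at its lower stop for over a second and eased slowly back to rest, and nothing else on the bench moved.

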